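# Make the hand screen press ready and point out its squeegee

## Task

Make the small hand screen press ready for a workmate: with the fingertips push the sliding nest that carries the blank fully home, then swing the raised screen gently down over it until it lies flat on its rests, touching its wooden frame and not the mesh. Then show the workmate which squeegee to take by pointing at the middle-sized one in the rack, the only one that covers the whole star and still goes inside the frame: hold the fingertips just above the middle of its upper edge without touching it, keep them still there for two seconds, and finish still pointing. Grip and lift nothing, touch no squeegee, and leave the rack and everything else on the table as they are.

Things in the scene. Friction and masses are not known exactly. Their poses are not given: they have to be found in the camera images.
- press: the hand screen press, fixed to the table: a plywood base 230 x 190 mm, 18 mm thick, with a 90 mm wide tongue, 100 mm long, on its left. Origin: middle of the base's underside, on the table top. Its x axis points from the free edge of the lowered screen to the hinge (away from the robot), its y axis along the tongue (to the left, the way the nest is drawn out), z up
- nest (a joint): slide of the aluminium nest plate (116 mm wide, carrying a white hexagonal blank 95 mm over its flats) along two rails on the base: 0 = fully home under the screen (a firm stop), up to 0.062 m = drawn out along the press's +y axis. It starts drawn out. About 2 N of friction; it stays where it is left
- nest_plate (a point): middle of the outer face of the nest's upturned push plate (70 mm wide along the press's x axis, 6 mm thick, from 24 to 60 mm above the table; this point is 46 mm above the table). The face looks along the press's +y axis: push it along -y. At home this point is at x = -8 mm, y = +133 mm from the press's origin, 45 mm outside the screen frame's left side
- screen (a joint): hinge of the screen, a wooden frame 190 mm (hinge to free edge) x 176 mm, bars 22 mm wide and 18 mm thick, 132 mm wide inside. 0 = down, flat on its rests (a firm stop); it starts raised by 1.2 to 1.42 rad. The stiff hinge holds it wherever it is left; moving the free edge down takes about 2 to 6 N. A mesh with the outline of a 100 mm star is stretched across the lower face
- press_hinge (a point): middle of the screen's hinge axis, 51 mm above the table, 103 mm along the press's +x axis from its origin. The axis runs along the press's y axis; the screen swings down towards the press's -x. Two steel hinge clamps stand here, 58 mm either side, 60 mm high
- screen_edge (a point): middle of the screen frame's free-edge bar, on its outer face (on top when the screen is down, turned away from the robot when raised), 187 mm from the hinge axis and 9 mm outside the axis's plane. The bar is 176 mm long along the press's y axis and reaches 11 mm either side of this point. At 0 rad this point is 60 mm above the table
- sq_rack: timber squeegee rack standing on the table, 150 x 178 mm, with three slots 44 mm apart that run along its y axis; ribs 41 mm high. Origin: middle of its underside. Fixed
- squeegee_mid_top (a point): middle of the upper (blade) edge of the middle-sized squeegee, 115 mm long: timber grip below, 8 mm thick black rubber blade on top. It stands upright and loose in a rack slot, its upper edge 96 mm above the table and running along the rack's y axis. This is the one to point at
- squeegee_small_top (a point): the same point of the small squeegee, 80 mm long, in another slot of the rack, equally high: too narrow for the star
- squeegee_large_top (a point): the same point of the large squeegee, 150 mm long, in another slot of the rack, equally high: too wide for the frame
- squeegee_mid: the middle-sized squeegee as a body; its origin lies 54 mm above the table, 42 mm below its upper edge, 12 mm to one side of its mid-plane
- squeegee_small: the small squeegee as a body, likewise
- squeegee_large: the large squeegee as a body, likewise
- ink_pot: small ink pot with a blue lid, 58 mm across, 64 mm high, near the press; origin under its centre. A bystander
- tape_roll: roll of blue masking tape lying flat, 80 mm across, 36 mm high, beyond the press; origin under its centre. A bystander
- prop_block: paint-stained timber block, 42 x 75 x 30 mm, lying between the press and the rack on the robot's side; origin under its centre. A bystander
- brush: ink brush lying on the table, 193 mm long, to the right; origin under its centre. A bystander

How it is judged (in metres and radians):
On the way, in this order (a step that is already met when the one before it is completed fails the run):
1. the nest is pushed fully home while the screen is still raised (value of joint nest below 0.004 m and value of joint screen above 0.8 rad), for 0.1 s.
2. the screen is swung down flat, the nest still home (value of joint screen below 0.04 rad and value of joint nest below 0.004 m), for 0.2 s.
3. the fingertips dwell just above the middle of the middle-sized squeegee's upper edge (horizontal distance between the grasp point and squeegee_mid_top below 0.02 m and height (world z) of the grasp point between 0.112 and 0.172 m), for 1 s.
At the end, for the whole second after the job is handed in: Nest within 4 mm of its stop, screen within 0.04 rad of flat, squeegees within 8 mm of where they stood; the grasp point between the fingers stays within 20 mm sideways of the middle of the middle-sized squeegee's upper edge and 16 to 76 mm above it, nothing touched (all of step 2 and all of step 3 and distance of each of squeegee_mid, squeegee_small, squeegee_large from where it was at the start of the episode below 0.008 m).
It fails at once if a squeegee is touched (contact force between any of the arm, the fingers and squeegee_mid above 0.5 N or contact force between any of the arm, the fingers and squeegee_small above 0.5 N or contact force between any of the arm, the fingers and squeegee_large above 0.5 N).
It fails at once if the mesh is touched (contact force between any of the arm, the fingers and screen_c0 above 1 N).
It fails at once if the screen is slammed (velocity of joint screen below -2.5 rad/s).
It fails at once if something standing by is knocked or carried away (distance of any of ink_pot, tape_roll, prop_block, brush from where it was at the start of the episode above 0.02 m or distance of any of squeegee_mid, squeegee_small, squeegee_large from where it was at the start of the episode above 0.015 m).
It also fails if it takes over 64 s, if anything falls off the work surface, if the arm or the gripper's body presses on something with over 40 N, if the wrist force passes 120 N, or if a joint passes its speed limit or range.

## Robot

A 7-joint arm with a two-finger parallel gripper is mounted at the origin on the work surface; the furniture and walls round the work are solid. World frame = base frame: x ahead of the robot, y to its left, z up, the work surface at z = 0. Lengths are in m, angles in degrees, forces in N, time in s.
With the tool pointing down it reaches from about 0.425 to 0.875 m from the base axis. Payload 4.7 kg.
Tool frame: the origin (TCP) lies at the very end of the fingers, on their centre line; the grasp point (between the pads) lies 19 mm behind it; z points along the fingers, y is the direction in which the jaws open and shut (so a half turn about z gives the same grasp; the last joint's range is limited). The gripper opens to 87 mm and grips with 3 to 60 N. Pads are 19 mm wide; open, the fingers measure 117 mm over their backs; the gripper's body (75 mm by 190 mm) begins 51 mm behind the grasp point.
Start: joints at [-73.447, 18.392, -4.016, 83.108, 1.295, 78.541, -3.26], TCP at [0.176, 0.626, 0.223] pointing down, gripper open.
Joint ranges: [-163.93, 163.93], [-17.29, 119.83], [-79.2, 71.16], [3.27, 140.29], [-89.18, 269.18], [5.43, 117.66], [-154.24, 154.24]. Speed limits (degrees/s): [147.25, 147.25, 180, 180, 180, 180, 180].

## Interface

Orientations are given as [roll, pitch, yaw] about the fixed x, y, z axes, in that order (R = Rz(yaw) Ry(pitch) Rx(roll)).
In Python, from cell import env gives the robot as it stands.
- The arm moves only by the tool servo_tool, never from a script. Its argument "increments" is a list that holds one entry, the list of rows, each a list of 7 numbers: the shift along the tool's x, y, z in m, then the turn, a rotation vector about the tool's x, y, z in degrees, then the opening, from -1 (shut) to 1 (fully open). In form: [[[dx, dy, dz, rx, ry, rz, fingers], ...]]. A call has 1 to 20 rows; each row is the pose to reach, as a shift and turn from the pose commanded when the call began, along the tool's axes at that moment; what a row does not reach only later rows make up. A row lasts 1/10 s, in which the tool goes at most 50 mm and 8.59 degrees, less where a joint would pass 70% of its speed; a pose out of reach is approached as far as the arm can. A call with a gripper value outside its range is refused whole. The fingers move at their own pace and stop on an object; "squeeze" is the grip in N (left out, the last holds). Time passes only in rows, so rows that repeat a pose let the fingers close. It gives the time, the measured TCP pose, the force and the opening at its end, in the units of the state.
- env.get_obs(): the state, without advancing time (a new reading comes with each control period).
- env.read_camera(name): name is "scene" or "top" or "wrist"; returns a dict with "frame" (400x640x3 uint8, blue, green, red), "intrinsics" (3x3 intrinsics, pixels), "rvec" (rotation vector, rad) and "tvec" (3), from world to camera coordinates, as OpenCV has them. Camera axes: x right, y down, z forward; pixel columns grow to the right and rows downward; lengths in m; the calibration is good to about 2 mm. The wrist camera is an equidistant fisheye: a pixel r from the principal point sees the ray r / f radians off the axis. A picture is of the moment at which its call begins. There is no depth.
- env.sign_off(): hands the job in, once; it reports no verdict.
The state is a dict: "time_s": time; "qpos": joint angles; "joint_velocities": joint speeds; "effort": joint torques, N m; "tool_pos": TCP position; "tool_rot": TCP orientation; "force": force on the tool from outside, world axes, zero at the start; "wrist_torque": the same for the moment, N m; "grip_width": finger opening in m.
Only numpy, scipy, OpenCV 4.12 (cv2) and the standard library are available. Lean on these libraries where they do the work, as an engineer would, in place of code of your own. Each camera call takes 0.05 s, during which the arm holds its last target.

## Working session

There is one attempt and no reset: what is moved stays moved. The work goes in short steps, Python scripts to look and compute and a tool call to move; the robot and the scene stay as the last step left them, time stands still between calls to the robot, and variables do not carry over. Pictures are saved under pics/ and viewed, and the job is handed in when it is done.

Besides the shell and the picture viewer there is one more tool, called after "Call:" as name([rows], argument=value, ...), one row to a line, values as JSON. servo_tool: Moves the arm, as the interface text tells. Its arguments: {"type":"object","properties":{"increments":{"type":"array","items":{"type":"array","items":{"type":"array","items":{"type":"number"}}}},"squeeze":{"type":"number"}},"required":["increments"]}

```bash
mkdir -p pics; ls; python3 - <<'E'
from cell import env
import cv2
o=env.get_obs();print(o)
for n in("scene","top","wrist"):
    c=env.read_camera(n);cv2.imwrite(f"pics/{n}0.png",c["frame"]);print(n,c["intrinsics"],c["rvec"],c["tvec"])
E
```

```text
pics
{'time_s': 0.0, 'qpos': array([-73.44715454,  18.4390729 ,  -4.01560968,  83.17489478,
         1.29500837,  78.5401039 ,  -3.2599368 ]), 'joint_velocities': array([ 0.06725479, -0.02645713, -0.02680998,  0.04601019,  0.01537438,
       -0.08685608,  0.08891978]), 'effort': array([-1.57211758e-06, -4.91280127e+01, -4.03657313e-01, -3.12535536e+01,
       -6.36885781e-02,  4.37744055e-02,  1.92657567e-04]), 'tool_pos': array([0.17628036, 0.62506825, 0.22146143]), 'tool_rot': array([-1.79891172e+02,  5.70720366e-03,  1.64257048e+02]), 'force': array([ 0.79703222,  0.49662541, -0.24395205]), 'wrist_torque': array([0.06008701, 0.08873832, 0.02056584]), 'grip_width': 0.08694739170734413}
scene [[427.95461476   0.         319.67096802]
 [  0.         427.95461476 200.40448345]
 [  0.           0.           1.        ]] [ 2.22233143 -1.05530359  0.40867778] [-0.19901046  0.42812767  1.06610197]
top [[419.08308913   0.         322.12394882]
 [  0.         419.08308913 192.1870764 ]
 [  0.           0.           1.        ]] [ 1.96799665 -2.23348575  0.26241805] [0.19429366 0.50989587 1.01929372]
wrist [[309.70691629   0.         322.43614017]
 [  0.         309.70691629 202.36488435]
 [  0.           0.           1.        ]] [-2.32402536 -1.75810733 -0.23787753] [-0.64838146 -0.03269828  0.39102849]
```

View pics/scene0.png

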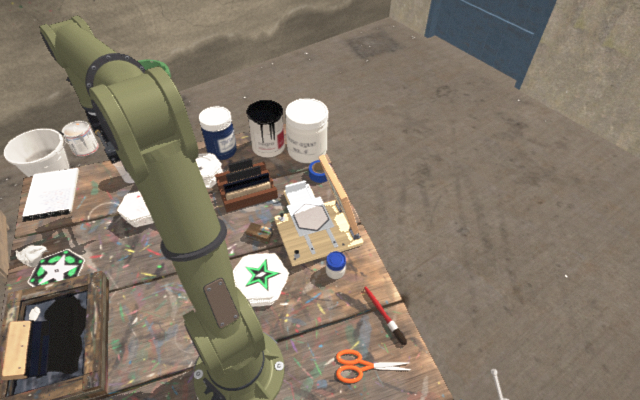

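View pics/top0.png

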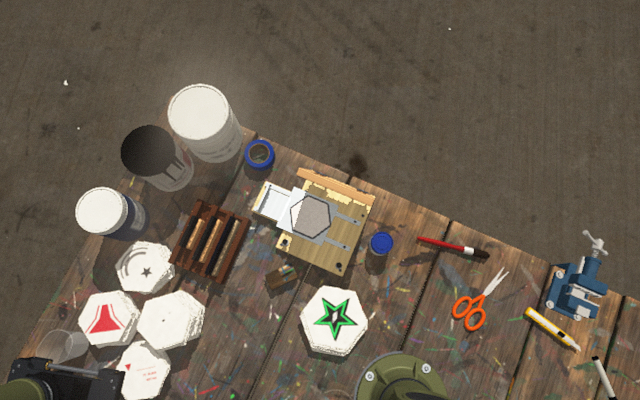

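View pics/wrist0.png

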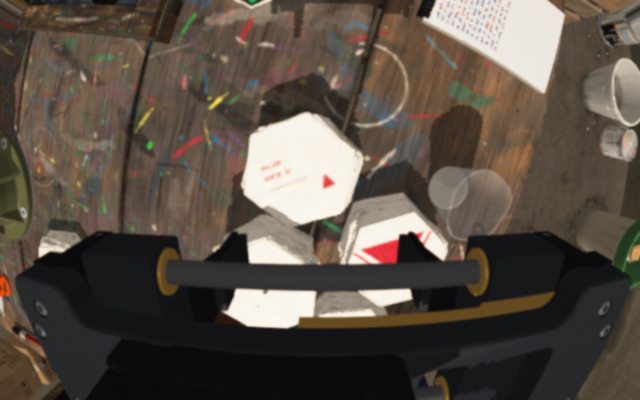

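The scene and top views show the press with the blank at about (310,215) in the top view. The raised frame is at (335,185), the rack at (210,240), the tape at (260,153), the pot at (381,243) and the block at (283,278). I'll enlarge these.

```bash
python3 - <<'E'
import cv2
a=cv2.imread("pics/top0.png")[135:295,160:400];cv2.imwrite("pics/topc.png",cv2.resize(a,None,fx=3.3,fy=3.3,interpolation=cv2.INTER_CUBIC))
a=cv2.imread("pics/scene0.png")[140:290,190:390];cv2.imwrite("pics/scenec.png",cv2.resize(a,None,fx=4,fy=4,interpolation=cv2.INTER_CUBIC))
E
```

```text
(no output)
```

View pics/topc.png

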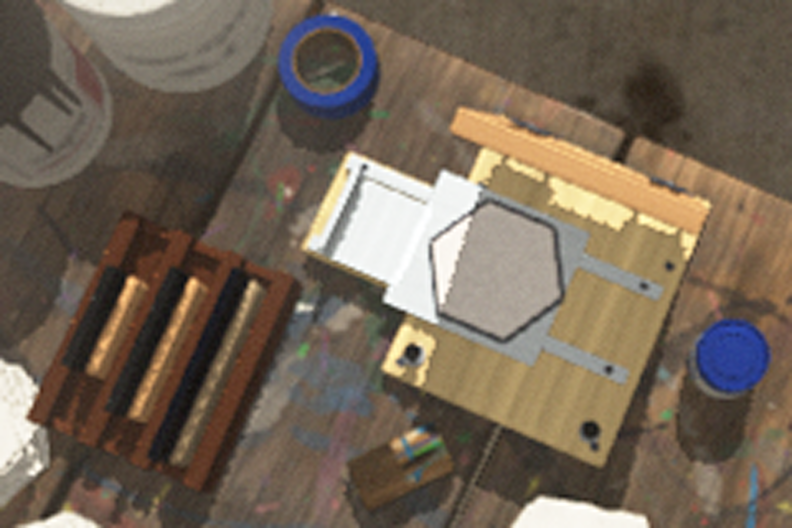

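View pics/scenec.png

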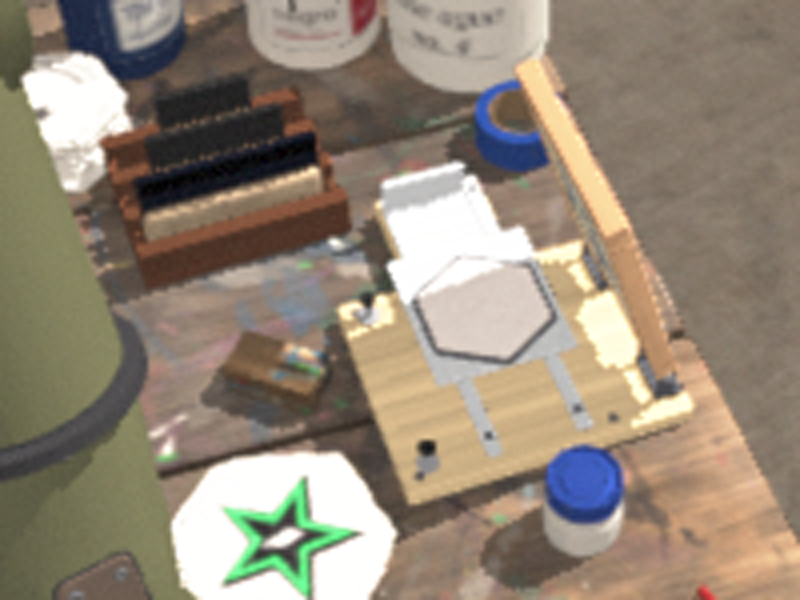

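The crops make the layout clear. The base's near corners are at crop (383,370) and (600,466), and the tongue end runs from (302,248) to (350,152). The push plate runs along its inner side and the screen top bar runs from (455,120) to (705,210). The squeegees from left to right are small, middle and large. I'll cast these to world.

```bash
cat > h.py <<'E'
import numpy as np,cv2
from cell import env
def cam(n):
    c=env.read_camera(n);R=cv2.Rodrigues(np.array(c["rvec"],float))[0];t=np.array(c["tvec"],float).ravel()
    return dict(K=np.array(c["intrinsics"]),R=R,t=t,f=c["frame"],C=-R.T@t)
def ray(c,uv):
    d=c["R"].T@np.linalg.inv(c["K"])@np.array([uv[0],uv[1],1.]);return c["C"],d/np.linalg.norm(d)
def onz(c,uv,z):
    C,d=ray(c,uv);return C+d*(z-C[2])/d[2]
def tri(c1,u1,c2,u2):
    a,d=ray(c1,u1);b,e=ray(c2,u2)
    s=np.linalg.lstsq(np.stack([d,-e],1),b-a,rcond=None)[0]
    p,q=a+d*s[0],b+e*s[1];return (p+q)/2,np.linalg.norm(p-q)
def proj(c,p):
    q=c["K"]@(c["R"]@np.array(p)+c["t"]);return q[:2]/q[2]
T=lambda x,y:((x+.5)/3.3-.5+160,(y+.5)/3.3-.5+135)
S=lambda x,y:((x+.5)/4-.5+190,(y+.5)/4-.5+140)
E
python3 - <<'E'
from h import *
np.set_printoptions(precision=4,suppress=True)
t=cam("top");s=cam("scene");print(t["C"],s["C"])
for n,p,q,z in [("nearleft",(383,370),(338,310),.018),("nearright",(600,466),(410,502),.018),("tongue near",(302,248),None,.018),("tongue far",(350,152),None,.018),
 ("farright",None,(692,405),.018)]:
    print(n,p and onz(t,T(*p),z),q and onz(s,S(*q),z))
for n,p,q in [("scrL",(455,108),(545,57)),("scrR",(708,205),(676,380)),("small blade",(100,320),(203,93)),("mid blade",(150,340),(216,122)),("large blade",(205,370),(227,152))]:
    print(n,tri(t,T(*p),s,S(*q)))
for n,a,b in [("small",(112,268),(76,372)),("mid",(180,268),(120,415)),("large",(243,268),(163,462))]:
    A,B=onz(t,T(*a),.096),onz(t,T(*b),.096);print(n,A,B,np.linalg.norm(A-B),(A+B)/2)
E
```

```text
[0.2832 0.1609 1.1093] [-0.1788 -0.3913  1.0837]
nearleft [0.4108 0.2652 0.018 ] [0.4093 0.2641 0.018 ]
nearright [0.3159 0.1059 0.018 ] [0.3099 0.0992 0.018 ]
tongue near [0.5161 0.3198 0.018 ] None
tongue far [0.5907 0.274  0.018 ] None
farright None [ 0.5126 -0.0101  0.018 ]
scrL (array([0.5533, 0.1771, 0.2385]), np.float64(0.009091490748603088))
scrR (array([ 0.5009, -0.002 ,  0.056 ]), np.float64(0.0034671610827361836))
small blade (array([0.4638, 0.4599, 0.0991]), np.float64(0.00021862848429124313))
mid blade (array([0.4438, 0.4233, 0.1034]), np.float64(0.0001739686400399106))
large blade (array([0.4159, 0.3812, 0.1176]), np.float64(0.0019083014836673417))
small [0.5022 0.4498 0.096 ] [0.4284 0.4802 0.096 ] 0.07977004482448698 [0.4653 0.465  0.096 ]
mid [0.4958 0.3997 0.096 ] [0.3933 0.4501 0.096 ] 0.11425052875988245 [0.4446 0.4249 0.096 ]
large [0.4899 0.3533 0.096 ] [0.3559 0.4213 0.096 ] 0.15030891009926617 [0.4229 0.3873 0.096 ]
```

```bash
cat >> h.py <<'E'
yaw=np.radians(-30.5);X=np.array([np.cos(yaw),np.sin(yaw),0]);Y=np.array([-np.sin(yaw),np.cos(yaw),0]);O=np.array([.4604,.1252,0])
P=lambda x,y,z:O+x*X+y*Y+np.array([0,0,z])
def inP(p): d=np.array(p)-O;return np.array([d@X,d@Y,p[2]])
def ony(c,uv,y):
    C,d=ray(c,uv);return inP(C+d*((y-(C-O)@Y)/(d@Y)))
E
python3 - <<'E'
from h import *
np.set_printoptions(precision=4,suppress=True)
t=cam("top");s=cam("scene")
for n,c,p,y in [("Lfar",t,T(460,107),.088),("Lnear",t,T(452,130),.088),("Rfar",t,T(710,205),-.088),("Rnear",t,T(694,232),-.088),("sL",s,S(543,57),.088),("sL near",s,S(517,67),.088)]:
    print(n,ony(c,p,y))
for n,u in [("blue",(102,210)),("black",(148,150)),("white",(200,112)),("tape",(260,153)),("pot",(381,243)),("block",(283,278))]:
    print(n,onz(t,u,.036),onz(t,u,.12),onz(t,u,.2))
it=cv2.resize(t["f"][135:295,160:400],None,fx=3.3,fy=3.3,interpolation=2);isc=cv2.resize(s["f"][140:290,190:390],None,fx=4,fy=4,interpolation=2)
def dots(pts,col):
    for p in pts:
        a=(proj(t,p)+.5-[160,135])*3.3;b=(proj(s,p)+.5-[190,140])*4
        cv2.circle(it,tuple(int(v) for v in a),3,col,-1);cv2.circle(isc,tuple(int(v) for v in b),3,col,-1)
dots([P(x,y,.018) for x in(-.115,.115) for y in(-.095,.095)]+[P(-.008-.045,.195,.018),P(-.008+.045,.195,.018)],(0,0,255))
dots([P(-.008+dx,.133+.055,z) for dx in(-.035,.035) for z in(.024,.06)],(255,0,255))
for th,col in((1.2,(0,255,0)),(1.3,(255,255,0)),(1.4,(255,0,0))):
    dots([P(.103-.198*np.cos(th)+.009*np.sin(th),y,.051+.198*np.sin(th)+.009*np.cos(th)) for y in(-.088,.088)],col)
dots([np.array([.4446,.4249,.096])],(0,255,255))
cv2.imwrite("pics/o1.png",it);cv2.imwrite("pics/o2.png",isc)
E
```

```text
Lfar [0.0484 0.088  0.2488]
Lnear [0.0344 0.088  0.2396]
Rfar [ 0.0777 -0.088   0.1489]
Rnear [ 0.0832 -0.088   0.0292]
sL [0.0553 0.088  0.2429]
sL near [0.0352 0.088  0.2395]
blue [0.5607 0.7027 0.036 ] [0.5389 0.6603 0.12  ] [0.5183 0.6199 0.2   ]
black [0.7108 0.5788 0.036 ] [0.6774 0.5461 0.12  ] [0.6455 0.5149 0.2   ]
white [0.8036 0.4332 0.036 ] [0.7629 0.4119 0.12  ] [0.7241 0.3916 0.2   ]
tape [0.6644 0.2801 0.036 ] [0.6346 0.2707 0.12  ] [0.6062 0.2619 0.2   ]
pot [ 0.3843 -0.0048  0.036 ] [0.3764 0.0082 0.12  ] [0.3689 0.0205 0.2   ]
block [0.3286 0.2532 0.036 ] [0.325  0.2459 0.12  ] [0.3216 0.2391 0.2   ]
```

View pics/o1.png

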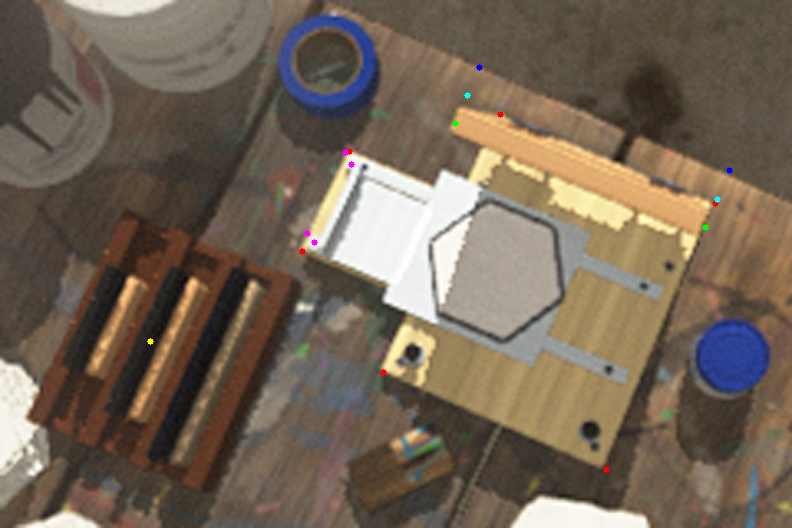

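View pics/o2.png

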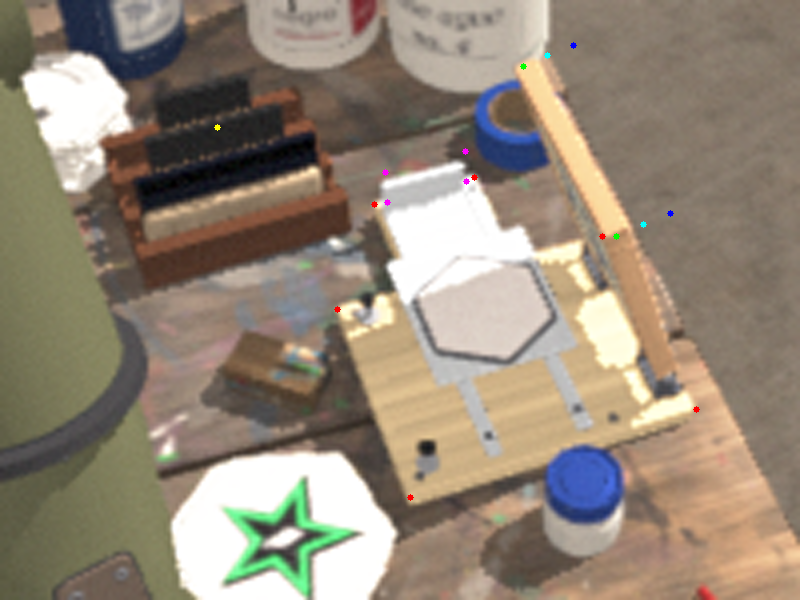

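```bash
python3 - <<'E'
from h import *
np.set_printoptions(precision=4,suppress=True)
t=cam("top");s=cam("scene")
print([inP(onz(s,S(*p),.06)) for p in((382,187),(462,165))])
cv2.imwrite("pics/z1.png",cv2.resize(t["f"][170:220,245:305],None,fx=10,fy=10,interpolation=2));cv2.imwrite("pics/z2.png",cv2.resize(s["f"][170:220,275:335],None,fx=10,fy=10,interpolation=2))
E
```

```text
[array([-0.0506,  0.1726,  0.06  ]), array([0.0194, 0.1738, 0.06  ])]
```

View pics/z1.png

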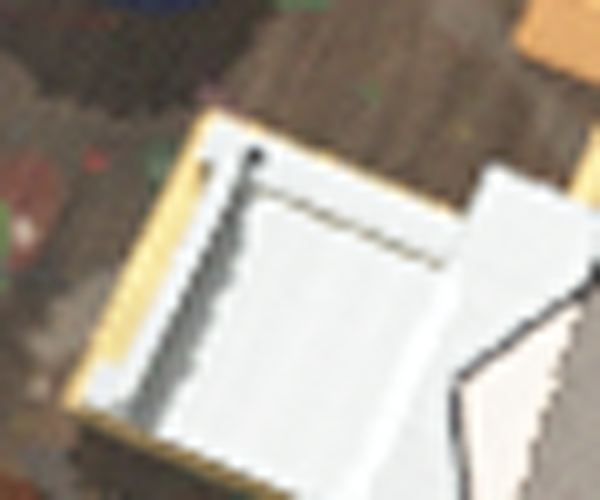

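View pics/z2.png

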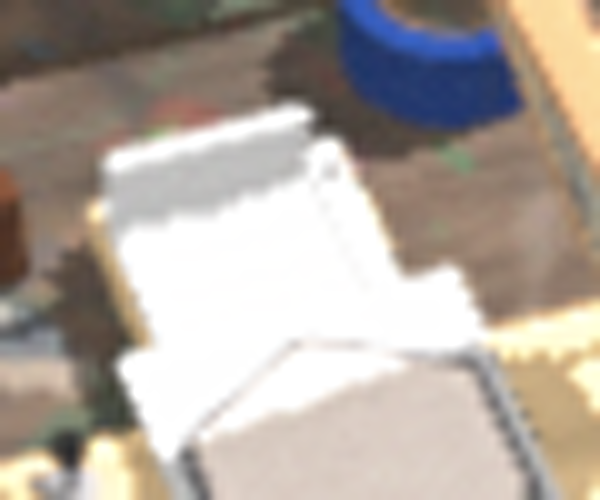

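Base overlay matches; screen is at about 1.25 rad and the push plate's outer face is at press y≈0.178. First move: above the plate's outer side, fingers shut.

```bash
cat >> h.py <<'E'
from scipy.spatial.transform import Rotation as Ro
def inc(p,rpy,o=None):
    o=o or env.get_obs();R=Ro.from_euler("xyz",o["tool_rot"],degrees=True)
    d=R.inv().apply(np.array(p)-o["tool_pos"]);r=(R.inv()*Ro.from_euler("xyz",rpy,degrees=True)).as_rotvec(degrees=True)
    return np.round(d,4),np.round(r,2)
E
python3 - <<'E'
from h import *
print(P(.01,.222,.2),inc(P(.01,.222,.2),[180,0,59.5]))
E
```

```text
[0.58168981 0.31140629 0.2       ] (array([-0.4753, -0.1924,  0.0225]), array([ -0.  ,   0.  , 104.76]))
```

Call:
servo_tool([
  [[-0.12, -0.05, 0, 0, 0, 26, -1], [-0.12, -0.05, 0, 0, 0, 26, -1], [-0.12, -0.05, 0, 0, 0, 26, -1], [-0.24, -0.1, 0, 0, 0, 52, -1], [-0.24, -0.1, 0, 0, 0, 52, -1], [-0.24, -0.1, 0, 0, 0, 52, -1], [-0.36, -0.15, 0, 0, 0, 78, -1], [-0.36, -0.15, 0, 0, 0, 78, -1], [-0.36, -0.15, 0, 0, 0, 78, -1], [-0.475, -0.192, 0, 0, 0, 104.8, -1], [-0.475, -0.192, 0, 0, 0, 104.8, -1], [-0.475, -0.192, 0, 0, 0, 104.8, -1], [-0.475, -0.192, 0.02, 0, 0, 104.8, -1], [-0.475, -0.192, 0.02, 0, 0, 104.8, -1]],
])

```text
time_s: 1.85
tool_pos: [0.5808, 0.3104, 0.1999]
tool_rot: [-179.9, 0.2, 59.4]
force: [0.8, 0.3, -0.9]
grip_width: 0.0005
```

```bash
python3 - <<'E'
from h import *
o=env.get_obs();print(o["tool_pos"],o["tool_rot"],o["qpos"],o["force"],o["grip_width"],inP(o["tool_pos"]),inc(P(.012,.220,.045),[180,0,59.5]))
t=cam("top");s=cam("scene")
cv2.imwrite("pics/a1.png",cv2.resize(t["f"][100:300,140:400],None,fx=3,fy=3,interpolation=2));cv2.imwrite("pics/a2.png",cv2.resize(s["f"][100:290,180:390],None,fx=3,fy=3,interpolation=2))
E
```

```text
[0.58076576 0.31039509 0.19991956] [-179.89090102    0.24152089   59.35475486] [-48.57529157  21.00715219  23.662802    84.19133009  -8.45590585
  76.8350643  -54.99549736] [ 0.8102115   0.28477754 -0.85094615] 0.0004920164798413737 [0.00971704 0.22065973 0.19991956] (array([-0.    ,  0.0026,  0.1549]), array([-0.11,  0.24, -0.15]))
```

View pics/a1.png

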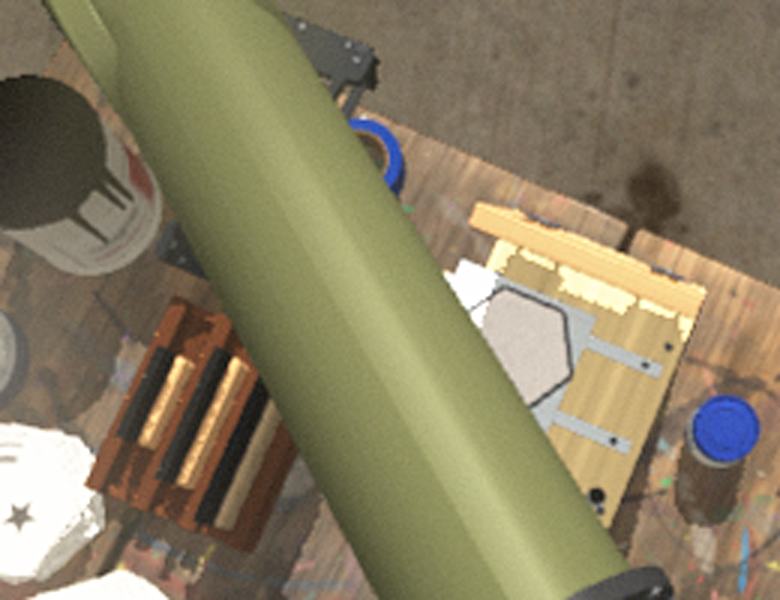

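View pics/a2.png

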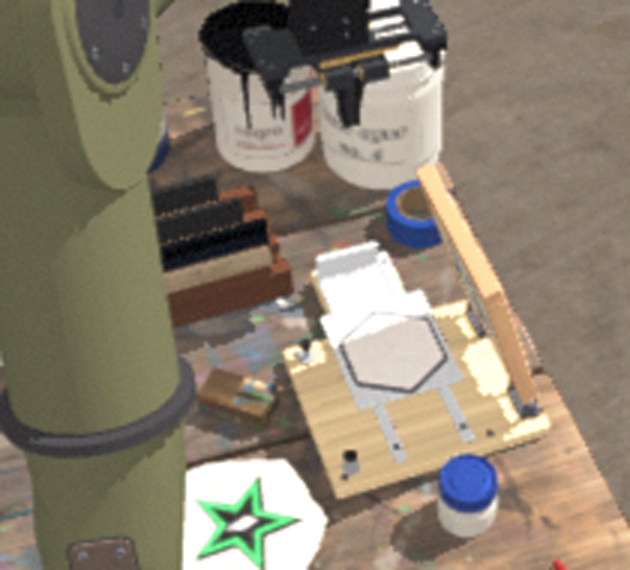

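Fingers are shut and hanging over the outer side of the plate, at crop (350,100) in the scene view. Next I'll descend in two stages.

Call:
servo_tool([
  [[0, 0.003, 0.03, 0, 0, 0, -1], [0, 0.003, 0.06, 0, 0, 0, -1], [0, 0.003, 0.09, 0, 0, 0, -1], [0, 0.003, 0.12, 0, 0, 0, -1], [0, 0.003, 0.14, 0, 0, 0, -1], [0, 0.003, 0.153, 0, 0, 0, -1], [0, 0.003, 0.153, 0, 0, 0, -1], [0, 0.003, 0.153, 0, 0, 0, -1]],
])

```text
time_s: 2.75
tool_pos: [0.5846, 0.3114, 0.0509]
tool_rot: [180.0, -0.1, 59.5]
force: [-0.4, 0.1, 0.2]
grip_width: 0.0009
```

```bash
python3 - <<'E'
from h import *
o=env.get_obs();print(o["tool_pos"],o["tool_rot"],o["force"],inP(o["tool_pos"]))
s=cam("scene")
cv2.imwrite("pics/b2.png",cv2.resize(s["f"][100:290,180:390],None,fx=3,fy=3,interpolation=2))
E
```

```text
[0.58461409 0.31135068 0.0508647 ] [ 1.79961413e+02 -1.01419624e-01  5.95152108e+01] [-0.39728102  0.10938077  0.15020681] [0.01254787 0.22343627 0.0508647 ]
```

View pics/b2.png

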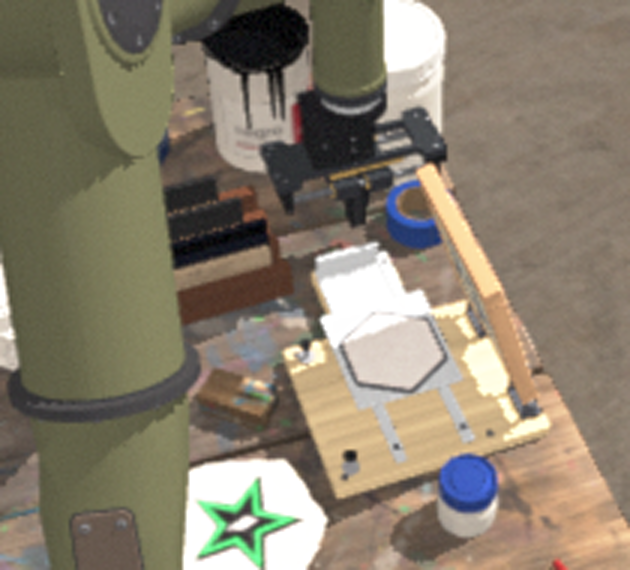

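The fingers are down on the plate's outer side and clear of everything. Now I'll push along -y.

Call:
servo_tool([
  [[-0.008, 0, 0.004, 0, 0, 0, -1], [-0.016, 0, 0.005, 0, 0, 0, -1], [-0.022, 0, 0.005, 0, 0, 0, -1], [-0.028, 0, 0.005, 0, 0, 0, -1], [-0.034, 0, 0.005, 0, 0, 0, -1], [-0.04, 0, 0.005, 0, 0, 0, -1], [-0.046, 0, 0.005, 0, 0, 0, -1], [-0.052, 0, 0.005, 0, 0, 0, -1], [-0.058, 0, 0.005, 0, 0, 0, -1], [-0.064, 0, 0.005, 0, 0, 0, -1], [-0.069, 0, 0.005, 0, 0, 0, -1], [-0.073, 0, 0.005, 0, 0, 0, -1], [-0.076, 0, 0.005, 0, 0, 0, -1], [-0.076, 0, 0.005, 0, 0, 0, -1]],
])

```text
time_s: 4.2
tool_pos: [0.5451, 0.2443, 0.0445]
tool_rot: [-180.0, 0.0, 59.4]
force: [0.7, 1.4, -0.2]
grip_width: 0.0005
```

```bash
python3 - <<'E'
from h import *
o=env.get_obs();print(o["tool_pos"],o["tool_rot"],o["force"],inP(o["tool_pos"]))
s=cam("scene")
cv2.imwrite("pics/c2.png",cv2.resize(s["f"][100:290,180:390],None,fx=3,fy=3,interpolation=2))
E
```

```text
[0.54507182 0.24428543 0.04449292] [-1.79982142e+02  4.45407698e-02  5.94333769e+01] [ 0.68393668  1.39565595 -0.23190993] [0.01251528 0.14558167 0.04449292]
```

View pics/c2.png

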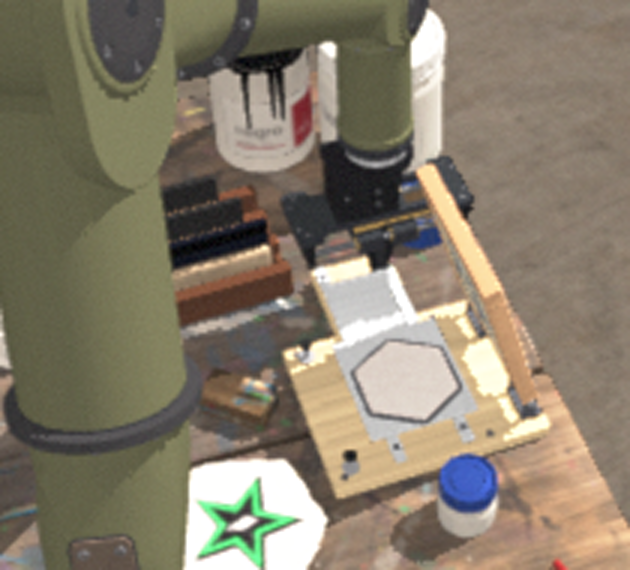

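The nest has slid in against roughly 1.6 N of friction. I'll go on in small steps until the stop shows as a rise in force.

Call:
servo_tool([
  [[-0.002, 0, 0, 0, 0, 0, -1], [-0.004, 0, 0, 0, 0, 0, -1], [-0.004, 0, 0, 0, 0, 0, -1]],
])

```text
time_s: 4.55
tool_pos: [0.5446, 0.2438, 0.0446]
tool_rot: [179.9, -0.3, 59.5]
force: [4.3, 5.0, -4.5]
grip_width: 0.0006
```

Call:
servo_tool([
  [[-0.001, 0, 0, 0, 0, 0, -1], [-0.002, 0, 0, 0, 0, 0, -1], [-0.002, 0, 0, 0, 0, 0, -1]],
])

```text
time_s: 4.85
tool_pos: [0.5445, 0.2438, 0.0448]
tool_rot: [179.9, -0.4, 59.6]
force: [6.4, 8.2, -8.5]
grip_width: 0.0003
```

The stop is reached: the TCP no longer advances and the force has climbed to about 10 N. I'll retreat, rise above the screen and turn the jaws along press y.

Call:
servo_tool([
  [[0.012, 0, 0, 0, 0, 0, -1], [0.025, 0, -0.01, 0, 0, 0, -1], [0.025, 0, -0.05, 0, 0, 0, -1], [0.025, 0, -0.1, 0, 0, 0, -1], [0.025, 0, -0.15, 0, 0, 0, -1], [0.025, 0, -0.2, 0, 0, 0, -1], [0.025, 0, -0.25, 0, 0, 0, -1], [0.025, 0, -0.26, 0, 0, -8, -1], [0.025, 0, -0.26, 0, 0, -16, -1], [0.025, 0, -0.26, 0, 0, -24, -1], [0.025, 0, -0.26, 0, 0, -32, -1], [0.025, 0, -0.26, 0, 0, -40, -1], [0.025, 0, -0.26, 0, 0, -48, -1], [0.025, 0, -0.26, 0, 0, -56, -1], [0.025, 0, -0.26, 0, 0, -64, -1], [0.025, 0, -0.26, 0, 0, -72, -1], [0.025, 0, -0.26, 0, 0, -80, -1], [0.025, 0, -0.26, 0, 0, -90, -1], [0.025, 0, -0.26, 0, 0, -90, -1]],
])

```text
time_s: 6.75
tool_pos: [0.5548, 0.2609, 0.3041]
tool_rot: [-179.9, -0.0, 149.5]
force: [-0.1, 0.1, 0.4]
grip_width: 0.0004
```

```bash
python3 - <<'E'
from h import *
o=env.get_obs();print(o["tool_pos"],o["tool_rot"],o["qpos"],o["force"],inP(o["tool_pos"]),inc(P(.09,.05,.29),[180,0,149.5]))
t=cam("top");s=cam("scene")
cv2.imwrite("pics/d1.png",cv2.resize(t["f"][100:300,140:400],None,fx=3,fy=3,interpolation=2))
cv2.imwrite("pics/d2.png",cv2.resize(s["f"][100:290,180:390],None,fx=3,fy=3,interpolation=2))
E
```

```text
[0.55484754 0.26087594 0.30411958] [-1.79894562e+02 -3.36353048e-02  1.49527410e+02] [-40.97552175  12.52018455  16.09082457  81.76252331  -3.42014397
  86.30601727  34.50621148] [-0.12294976  0.08911905  0.39785919] [0.01251801 0.1648381  0.30411958] (array([-0.0774, -0.1148,  0.0143]), array([-0.11, -0.03,  0.03]))
```

View pics/d1.png

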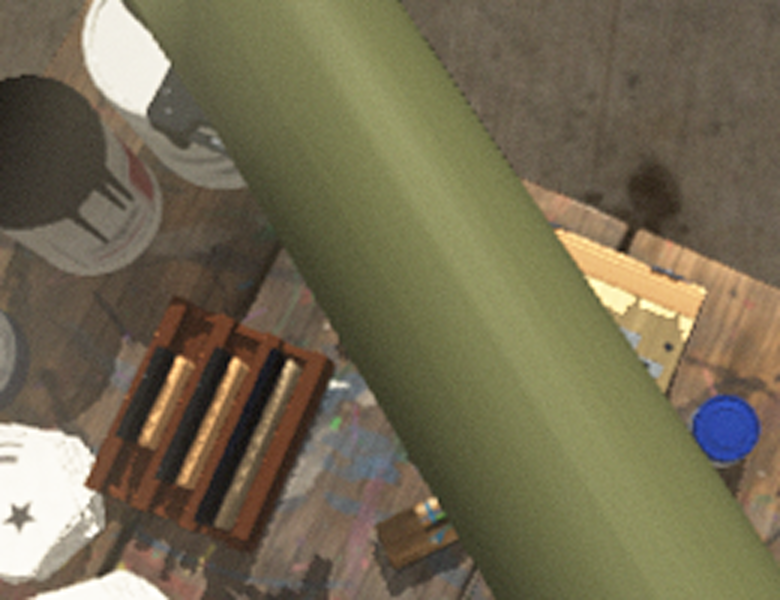

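View pics/d2.png

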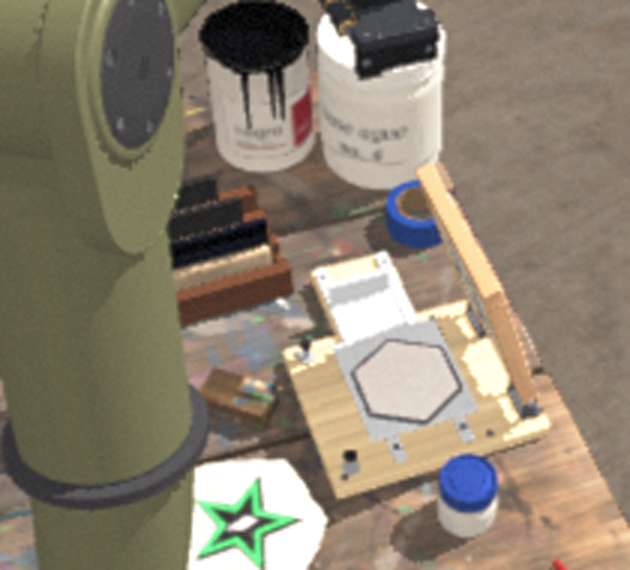

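The nest sits home, with the plate at scene crop (358,288). Nothing else has moved. Next I'll go behind the raised screen.

Call:
servo_tool([
  [[-0.025, -0.038, 0, 0, 0, 0, -1], [-0.05, -0.076, 0, 0, 0, 0, -1], [-0.078, -0.115, 0, 0, 0, 0, -1], [-0.078, -0.115, 0.01, 0, 0, 0, -1], [-0.078, -0.115, 0.01, 0, 0, 0, -1], [-0.078, -0.115, 0.01, 0, 0, 0, -1]],
])

```text
time_s: 7.45
tool_pos: [0.5634, 0.1241, 0.2944]
tool_rot: [180.0, -0.1, 149.5]
force: [-0.2, 0.6, 0.2]
grip_width: 0.0005
```

```bash
python3 - <<'E'
from h import *
np.set_printoptions(precision=4,suppress=True)
o=env.get_obs();print(o["tool_pos"],o["tool_rot"],o["force"],inP(o["tool_pos"]))
t=cam("top");s=cam("scene");w=env.read_camera("wrist")
cv2.imwrite("pics/e2.png",cv2.resize(s["f"][80:270,200:410],None,fx=3,fy=3,interpolation=2))
cv2.imwrite("pics/e3.png",w["frame"])
print([inP(onz(s,(180+x/3,100+y/3),.06)) for x,y in((332,286),(385,270))])
E
```

```text
[0.5634 0.1241 0.2944] [179.9952  -0.063  149.4754] [-0.2234  0.5823  0.1644] [0.0893 0.0513 0.2944]
[array([-0.0457,  0.1285,  0.06  ]), array([0.0156, 0.1311, 0.06  ])]
```

View pics/e2.png

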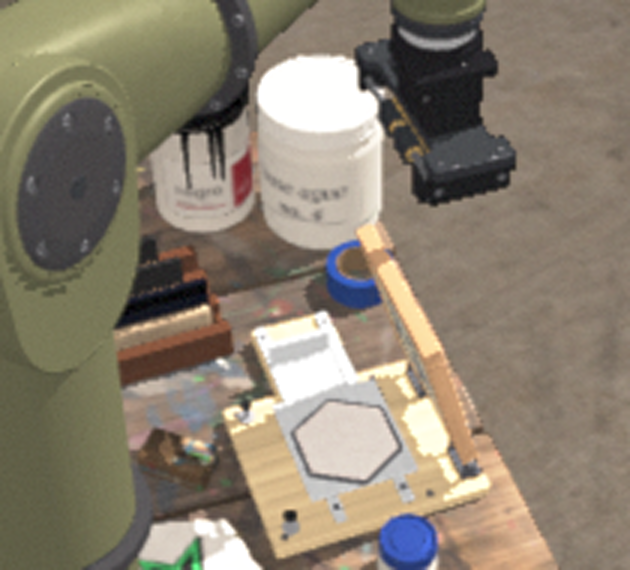

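View pics/e3.png

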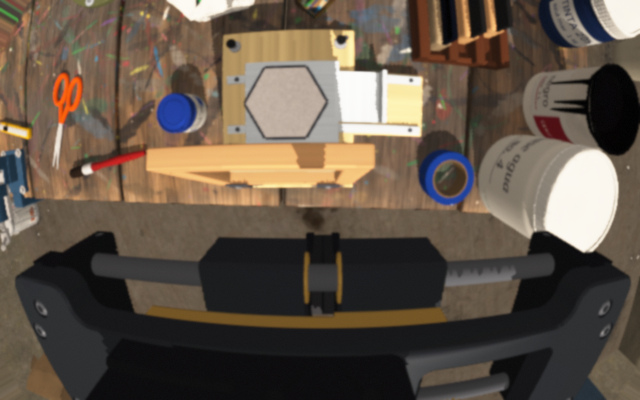

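The fingers are behind the bar: the wrist view shows the bar's outer face ahead at row 165, and the nest measures y≈0.13, which is home. I'll lower, then approach contact.

Call:
servo_tool([
  [[0, 0, 0.03, 0, 0, 0, -1], [0, 0, 0.055, 0, 0, 0, -1], [0, 0, 0.066, 0, 0, 0, -1], [0, 0, 0.066, 0, 0, 0, -1], [0.006, 0, 0.066, 0, 0, 0, -1], [0.012, 0, 0.066, 0, 0, 0, -1], [0.016, 0, 0.066, 0, 0, 0, -1], [0.02, 0, 0.066, 0, 0, 0, -1], [0.02, 0, 0.066, 0, 0, 0, -1]],
])

```text
time_s: 8.5
tool_pos: [0.5463, 0.1335, 0.2291]
tool_rot: [179.9, 0.0, 149.5]
force: [0.3, -0.7, 0.5]
grip_width: 0.0004
```

Call:
servo_tool([
  [[0.002, 0, 0, 0, 0, 0, -1], [0.004, 0, 0, 0, 0, 0, -1], [0.006, 0, 0, 0, 0, 0, -1], [0.006, 0, 0, 0, 0, 0, -1]],
])

```text
time_s: 8.9
tool_pos: [0.5417, 0.1356, 0.2286]
tool_rot: [180.0, 0.1, 149.4]
force: [0.5, -1.2, 0.0]
grip_width: 0.0006
```

```bash
python3 - <<'E'
from h import *
np.set_printoptions(precision=4,suppress=True)
o=env.get_obs();print(o["force"],inP(o["tool_pos"]))
s=cam("scene");w=env.read_camera("wrist")
cv2.imwrite("pics/f2.png",cv2.resize(s["f"][80:270,200:410],None,fx=3,fy=3,interpolation=2))
cv2.imwrite("pics/f3.png",w["frame"])
E
```

```text
[ 0.5201 -1.2301  0.0242] [0.0648 0.0503 0.2286]
```

View pics/f2.png

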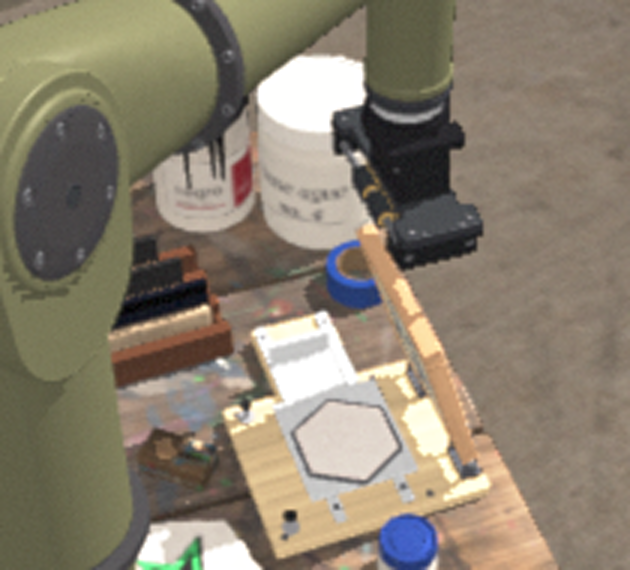

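View pics/f3.png

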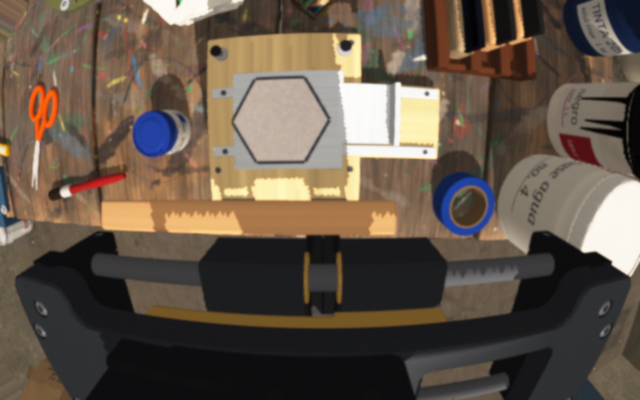

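```bash
python3 - <<'E'
import numpy as np
r=.187
for th in np.arange(1.26,-.03,-.06):
    x=.103-r*np.cos(th)+.009*np.sin(th)+.0095; z=.051+r*np.sin(th)+.009*np.cos(th)
    print(round(th,2),round(x,4),round(z,4),"dx %.3f dz %.3f"%(.0648-x,.2286-z))
E
```

```text
1.26 0.0639 0.2318 dx 0.001 dz -0.003
1.2 0.0531 0.2286 dx 0.012 dz 0.000
1.14 0.0426 0.2247 dx 0.022 dz 0.004
1.08 0.0323 0.2202 dx 0.033 dz 0.008
1.02 0.0223 0.2151 dx 0.043 dz 0.014
0.96 0.0126 0.2094 dx 0.052 dz 0.019
0.9 0.0033 0.2031 dx 0.061 dz 0.026
0.84 -0.0056 0.1963 dx 0.070 dz 0.032
0.78 -0.0141 0.1889 dx 0.079 dz 0.040
0.72 -0.0222 0.1811 dx 0.087 dz 0.048
0.66 -0.0297 0.1728 dx 0.095 dz 0.056
0.6 -0.0368 0.164 dx 0.102 dz 0.065
0.54 -0.0433 0.1549 dx 0.108 dz 0.074
0.48 -0.0492 0.1453 dx 0.114 dz 0.083
0.42 -0.0546 0.1355 dx 0.119 dz 0.093
0.36 -0.0593 0.1253 dx 0.124 dz 0.103
0.3 -0.0635 0.1149 dx 0.128 dz 0.114
0.24 -0.067 0.1042 dx 0.132 dz 0.124
0.18 -0.0699 0.0933 dx 0.135 dz 0.135
0.12 -0.0721 0.0823 dx 0.137 dz 0.146
0.06 -0.0736 0.0712 dx 0.138 dz 0.157
-0.0 -0.0745 0.06 dx 0.139 dz 0.169
```

First part of the arc, to about 0.9 rad.

Call:
servo_tool([
  [[0.004, 0, -0.001, 0, 0, 0, -1], [0.008, 0, -0.001, 0, 0, 0, -1], [0.012, 0, 0, 0, 0, 0, -1], [0.017, 0, 0.002, 0, 0, 0, -1], [0.022, 0, 0.004, 0, 0, 0, -1], [0.028, 0, 0.006, 0, 0, 0, -1], [0.033, 0, 0.008, 0, 0, 0, -1], [0.038, 0, 0.011, 0, 0, 0, -1], [0.043, 0, 0.014, 0, 0, 0, -1], [0.048, 0, 0.017, 0, 0, 0, -1], [0.052, 0, 0.019, 0, 0, 0, -1], [0.057, 0, 0.023, 0, 0, 0, -1], [0.061, 0, 0.026, 0, 0, 0, -1]],
])

```text
time_s: 10.3
tool_pos: [0.4885, 0.1677, 0.2024]
tool_rot: [180.0, -0.0, 149.5]
force: [0.4, -0.0, 4.1]
grip_width: 0.0009
```

```bash
python3 - <<'E'
from h import *
np.set_printoptions(precision=4,suppress=True)
o=env.get_obs();print(o["force"],inP(o["tool_pos"]))
s=cam("scene");w=env.read_camera("wrist")
cv2.imwrite("pics/g2.png",cv2.resize(s["f"][80:270,200:410],None,fx=3,fy=3,interpolation=2))
cv2.imwrite("pics/g3.png",w["frame"])
E
```

```text
[ 0.4328 -0.0081  4.0601] [0.0026 0.0509 0.2024]
```

View pics/g2.png

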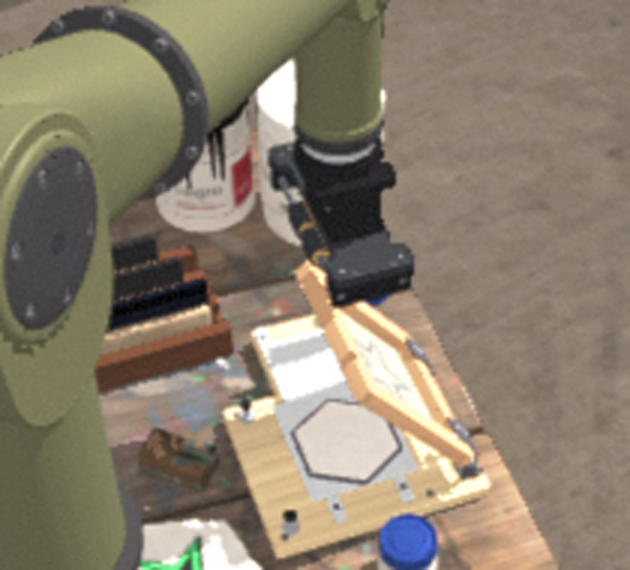

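View pics/g3.png

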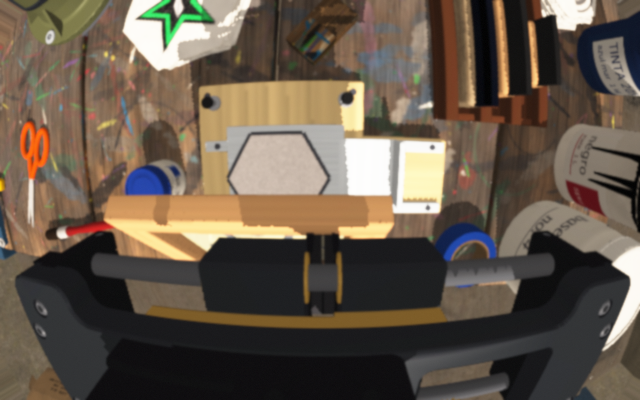

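The screen is following the fingers: it is at about 0.9 rad with 4 N, and contact is on the wooden bar. I'll continue down to about 0.2 rad.

Call:
servo_tool([
  [[0.005, 0, 0.003, 0, 0, 0, -1], [0.009, 0, 0.006, 0, 0, 0, -1], [0.014, 0, 0.01, 0, 0, 0, -1], [0.018, 0, 0.014, 0, 0, 0, -1], [0.022, 0, 0.018, 0, 0, 0, -1], [0.026, 0, 0.022, 0, 0, 0, -1], [0.03, 0, 0.026, 0, 0, 0, -1], [0.034, 0, 0.03, 0, 0, 0, -1], [0.041, 0, 0.039, 0, 0, 0, -1], [0.047, 0, 0.048, 0, 0, 0, -1], [0.053, 0, 0.057, 0, 0, 0, -1], [0.058, 0, 0.067, 0, 0, 0, -1], [0.063, 0, 0.077, 0, 0, 0, -1], [0.067, 0, 0.088, 0, 0, 0, -1], [0.069, 0, 0.093, 0, 0, 0, -1], [0.071, 0, 0.098, 0, 0, 0, -1], [0.073, 0, 0.104, 0, 0, 0, -1]],
])

```text
time_s: 12.1
tool_pos: [0.426, 0.2034, 0.0981]
tool_rot: [-180.0, 0.0, 149.4]
force: [-0.2, -0.7, 2.5]
grip_width: 0.0003
```

```bash
python3 - <<'E'
from h import *
np.set_printoptions(precision=4,suppress=True)
o=env.get_obs();print(o["force"],inP(o["tool_pos"]),o["qpos"])
s=cam("scene")
cv2.imwrite("pics/k2.png",cv2.resize(s["f"][80:270,200:410],None,fx=3,fy=3,interpolation=2))
E
```

```text
[-0.1837 -0.6874  2.4971] [-0.0694  0.0499  0.0981] [-41.6511   2.53    13.2013 116.7131  -0.6232  60.8606  31.2765]
```

View pics/k2.png

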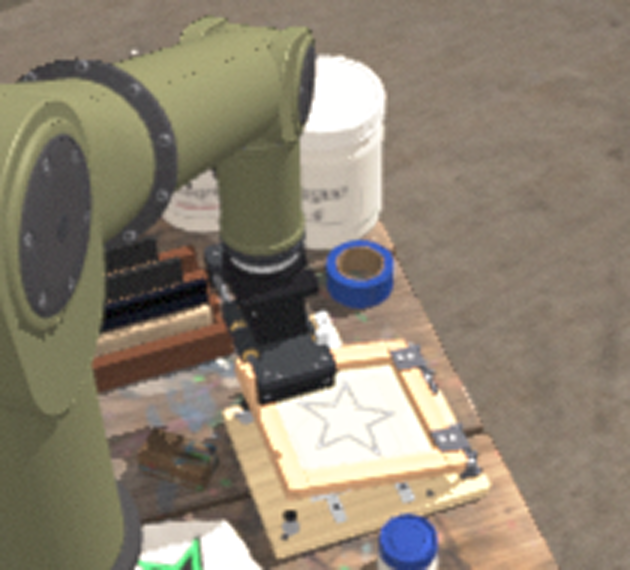

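About 0.2 rad is left and the frame is nearly down. I'll finish gently and centre the tip on the bar.

Call:
servo_tool([
  [[0.002, 0, 0.005, 0, 0, 0, -1], [0.003, 0, 0.009, 0, 0, 0, -1], [0.005, 0, 0.014, 0, 0, 0, -1], [0.006, 0, 0.018, 0, 0, 0, -1], [0.007, 0, 0.022, 0, 0, 0, -1], [0.007, 0, 0.026, 0, 0, 0, -1], [0.008, 0, 0.029, 0, 0, 0, -1], [0.008, 0, 0.032, 0, 0, 0, -1], [0.008, 0, 0.035, 0, 0, 0, -1], [0.008, 0, 0.037, 0, 0, 0, -1], [0.008, 0, 0.037, 0, 0, 0, -1]],
])

```text
time_s: 13.25
tool_pos: [0.4186, 0.2081, 0.0611]
tool_rot: [-180.0, -0.0, 149.5]
force: [0.4, -0.8, -0.3]
grip_width: 0.0005
```

Call:
servo_tool([
  [[0, 0, 0.002, 0, 0, 0, -1], [0, 0, 0.003, 0, 0, 0, -1], [0, 0, 0.003, 0, 0, 0, -1]],
])

```text
time_s: 13.55
tool_pos: [0.4187, 0.2081, 0.0601]
tool_rot: [-180.0, -0.1, 149.5]
force: [-6.4, -1.4, 15.8]
grip_width: 0.0006
```

A firm stop at z=0.060 with 16 N up, which is the flat position. I'll hold briefly, lift straight up and look.

Call:
servo_tool([
  [[0, 0, 0, 0, 0, 0, -1], [0, 0, 0, 0, 0, 0, -1], [0, 0, 0, 0, 0, 0, -1], [0, 0, -0.01, 0, 0, 0, -1], [0, 0, -0.05, 0, 0, 0, -1], [0, 0, -0.1, 0, 0, 0, -1], [0, 0, -0.14, 0, 0, 0, -1], [0, 0, -0.14, 0, 0, 0, -1], [0, 0, -0.14, 0, 0, 0, -1]],
])

```text
time_s: 14.45
tool_pos: [0.4195, 0.2081, 0.1993]
tool_rot: [179.9, 0.0, 149.4]
force: [-0.4, 1.1, -1.0]
grip_width: 0.0002
```

```bash
python3 - <<'E'
from h import *
np.set_printoptions(precision=4,suppress=True)
o=env.get_obs();print(o["force"],inP(o["tool_pos"]),o["qpos"])
s=cam("scene");t=cam("top");w=env.read_camera("wrist")
for nm,c in(("s",s),("t",t)):
  for y in(-.088,.088):
    for x in (-.095,.097): print(nm,x,y,proj(c,P(x,y,.06)))
im=cv2.resize(s["f"][120:270,220:400],None,fx=4,fy=4,interpolation=2)
for y in(-.088,.088):
    q=(proj(s,P(-.095,y,.06))+.5-[220,120])*4;cv2.circle(im,tuple(int(v) for v in q),3,(0,0,255),-1)
cv2.imwrite("pics/l2.png",im);cv2.imwrite("pics/l3.png",w["frame"])
E
```

```text
[-0.3615  1.1131 -1.0212] [-0.0773  0.0507  0.1993] [-42.5771  -3.5075  12.4996 110.2264   0.7841  73.0913  29.1207]
s -0.095 -0.088 [297.4559 251.9541]
s 0.097 -0.088 [358.3986 233.5969]
s -0.095 0.088 [279.6582 208.3206]
s 0.097 0.088 [336.4043 192.8298]
t -0.095 -0.088 [344.5959 267.4201]
t 0.097 -0.088 [373.2969 197.683 ]
t -0.095 0.088 [279.7434 239.2835]
t 0.097 0.088 [310.4515 171.6159]
```

View pics/l2.png

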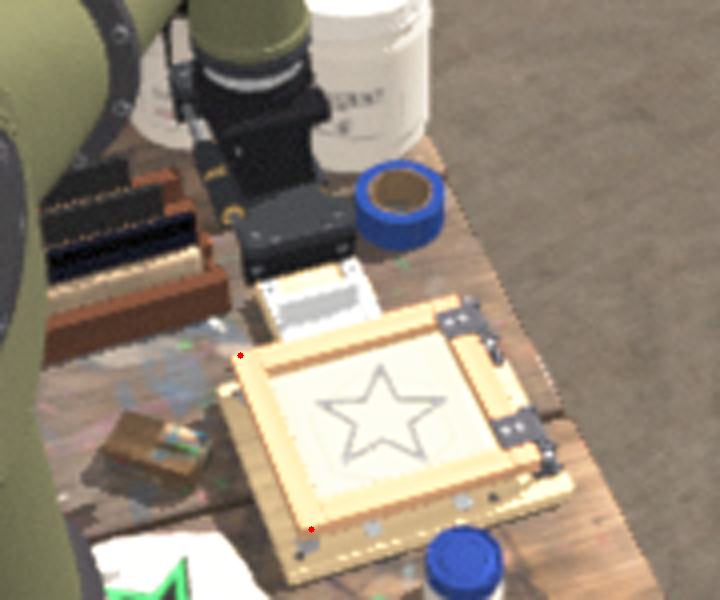

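View pics/l3.png

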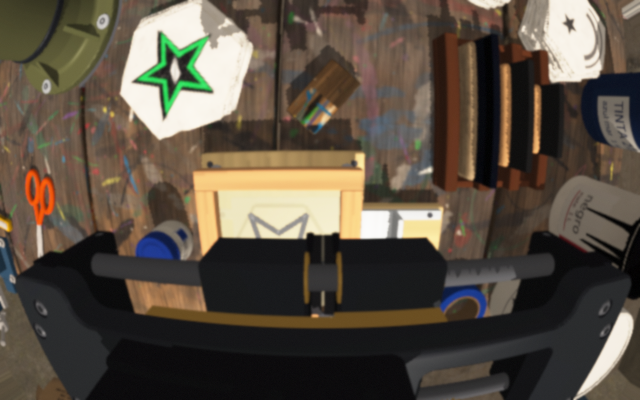

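The screen lies flat: its free-edge corners sit on the predicted z=60 mm corners (red dots). The nest is still home and the bystanders are in place. I'll move over the middle squeegee at about (0.444, 0.424).

```bash
python3 - <<'E'
from h import *
print(inc([.444,.424,.2],[180,0,149.5]))
E
```

```text
(array([ 0.0878,  0.1997, -0.0036]), array([-0.16, -0.07, -0.04]))
```

Call:
servo_tool([
  [[0.015, 0.033, 0, 0, 0, 0, -1], [0.029, 0.067, 0, 0, 0, 0, -1], [0.044, 0.1, 0, 0, 0, 0, -1], [0.059, 0.133, 0, 0, 0, 0, -1], [0.073, 0.167, 0, 0, 0, 0, -1], [0.088, 0.2, 0, 0, 0, 0, -1], [0.088, 0.2, 0, 0, 0, 0, -1], [0.088, 0.2, 0, 0, 0, 0, -1]],
])

```text
time_s: 15.4
tool_pos: [0.4441, 0.4247, 0.1962]
tool_rot: [-179.8, -0.0, 149.5]
force: [0.8, 0.1, 0.5]
grip_width: 0.0003
```

```bash
python3 - <<'E'
from h import *
np.set_printoptions(precision=4,suppress=True)
o=env.get_obs();print(o["force"],o["tool_pos"],o["qpos"])
s=cam("scene");t=cam("top");w=env.read_camera("wrist")
cv2.imwrite("pics/m2.png",cv2.resize(s["f"][120:270,180:360],None,fx=4,fy=4,interpolation=2));cv2.imwrite("pics/m3.png",w["frame"])
# wrist projection
R=cv2.Rodrigues(np.array(w["rvec"],float))[0];tt=np.array(w["tvec"],float).ravel();K=w["intrinsics"]
for p in([.444,.424,.096],[.444,.424,.2]):
    c=R@np.array(p)+tt;th=np.arctan2(np.hypot(c[0],c[1]),c[2]);u=c[:2]/np.hypot(c[0],c[1])*th*K[0][0]+[K[0][2],K[1][2]];print(u)
E
```

```text
[0.8317 0.1014 0.4508] [0.4441 0.4247 0.1962] [-51.1693  14.9059   5.938   90.6542  -1.5439  74.7588  14.5219]
[323.4607 199.9018]
[323.5229 248.1143]
```

View pics/m2.png

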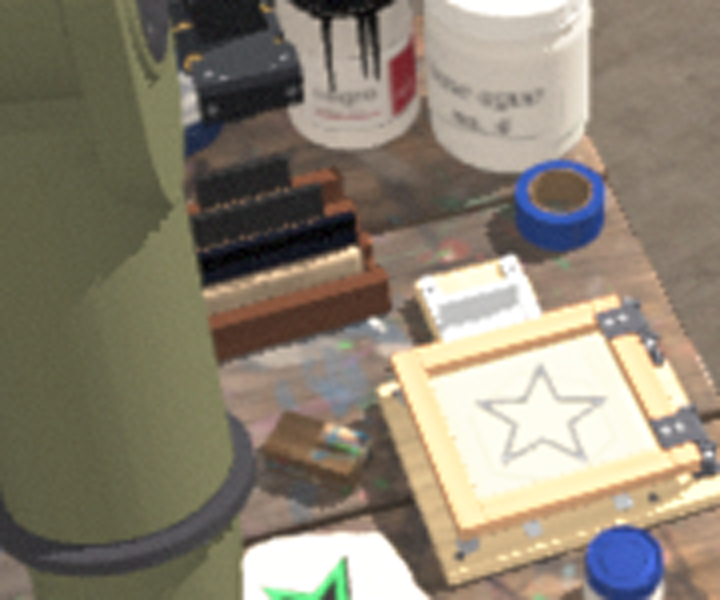

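View pics/m3.png

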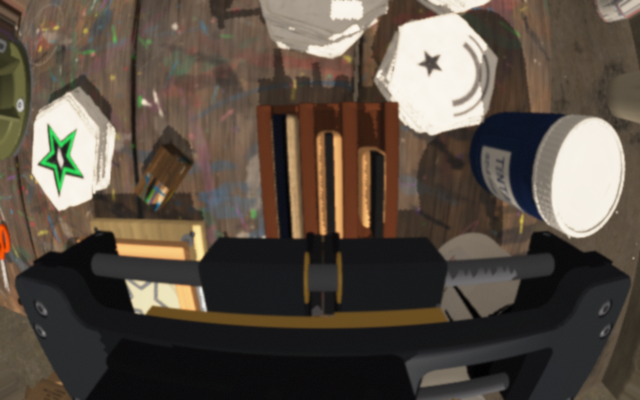

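The wrist view shows the three squeegees, with the middle blade's near end at about (328,133). I'll measure it closer up.

```bash
python3 - <<'E'
import cv2
a=cv2.imread("pics/m3.png")[95:245,255:405];cv2.imwrite("pics/m4.png",cv2.resize(a,None,fx=4,fy=4,interpolation=2))
E
```

```text
(no output)
```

View pics/m4.png

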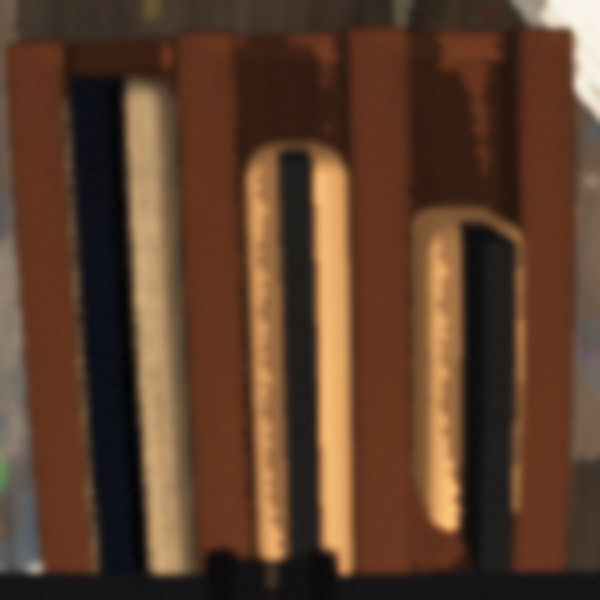

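```bash
python3 - <<'E'
from h import *
np.set_printoptions(precision=4,suppress=True)
w=env.read_camera("wrist");R=cv2.Rodrigues(np.array(w["rvec"],float))[0];tt=np.array(w["tvec"],float).ravel();K=w["intrinsics"]
def wz(u,z):
    d=np.array([(u[0]-K[0][2]),(u[1]-K[1][2])])/K[0][0];th=np.hypot(*d)
    v=R.T@np.array([*(np.sin(th)*d/th),np.cos(th)]);C=-R.T@tt;return C+v*(z-C[2])/v[2]
f=lambda x,y:((x+.5)/4-.5+255,(y+.5)/4-.5+95)
A,B=wz(f(294,152),.096),wz(f(303,540),.096);u=(B-A)/np.linalg.norm(B-A);print(A,B,u,"mid",A+.0575*u)
E
```

```text
[0.3956 0.4575 0.096 ] [0.4717 0.4151 0.096 ] [ 0.8735 -0.4868  0.    ] mid [0.4458 0.4295 0.096 ]
```

The three estimates are (0.4446,0.4249), (0.4438,0.4233) and (0.4458,0.4295), which agree within 6 mm. I'll aim for (0.445,0.427), descend to TCP z≈0.126 and dwell over 2 s.

Call:
servo_tool([
  [[0, 0.002, 0.015, 0, 0, 0, -1], [0, 0.002, 0.03, 0, 0, 0, -1], [0, 0.002, 0.045, 0, 0, 0, -1], [0, 0.002, 0.057, 0, 0, 0, -1], [0, 0.002, 0.066, 0, 0, 0, -1], [0, 0.002, 0.07, 0, 0, 0, -1], [0, 0.002, 0.07, 0, 0, 0, -1], [0, 0.002, 0.07, 0, 0, 0, -1]],
])

```text
time_s: 16.4
tool_pos: [0.4463, 0.427, 0.1291]
tool_rot: [179.9, 0.0, 149.5]
force: [0.2, 0.5, 0.4]
grip_width: 0.0007
```

Call:
servo_tool([
  [[0, 0, 0, 0, 0, 0, -1], [0, 0, 0, 0, 0, 0, -1], [0, 0, 0, 0, 0, 0, -1], [0, 0, 0, 0, 0, 0, -1], [0, 0, 0, 0, 0, 0, -1], [0, 0, 0, 0, 0, 0, -1], [0, 0, 0, 0, 0, 0, -1], [0, 0, 0, 0, 0, 0, -1], [0, 0, 0, 0, 0, 0, -1], [0, 0, 0, 0, 0, 0, -1], [0, 0, 0, 0, 0, 0, -1], [0, 0, 0, 0, 0, 0, -1], [0, 0, 0, 0, 0, 0, -1], [0, 0, 0, 0, 0, 0, -1], [0, 0, 0, 0, 0, 0, -1], [0, 0, 0, 0, 0, 0, -1], [0, 0, 0, 0, 0, 0, -1], [0, 0, 0, 0, 0, 0, -1], [0, 0, 0, 0, 0, 0, -1], [0, 0, 0, 0, 0, 0, -1]],
])

```text
time_s: 18.4
tool_pos: [0.446, 0.4267, 0.1286]
tool_rot: [180.0, -0.0, 149.5]
force: [0.2, 1.3, 0.5]
grip_width: 0.0004
```

Call:
servo_tool([
  [[0, 0, 0, 0, 0, 0, -1], [0, 0, 0, 0, 0, 0, -1], [0, 0, 0, 0, 0, 0, -1], [0, 0, 0, 0, 0, 0, -1], [0, 0, 0, 0, 0, 0, -1]],
])

```text
time_s: 18.9
tool_pos: [0.446, 0.4267, 0.1286]
tool_rot: [180.0, 0.0, 149.5]
force: [-0.9, 0.5, -0.2]
grip_width: 0.0004
```

```bash
python3 - <<'E'
from h import *
np.set_printoptions(precision=4,suppress=True)
o=env.get_obs();print(o["time_s"],o["force"],o["tool_pos"],o["tool_rot"])
s=cam("scene");w=env.read_camera("wrist")
cv2.imwrite("pics/n2.png",cv2.resize(s["f"][110:270,180:370],None,fx=4,fy=3.7,interpolation=2));cv2.imwrite("pics/n3.png",w["frame"])
E
```

```text
18.9 [-0.8949  0.5474 -0.2143] [0.446  0.4267 0.1286] [179.9948   0.0021 149.4562]
```

View pics/n2.png

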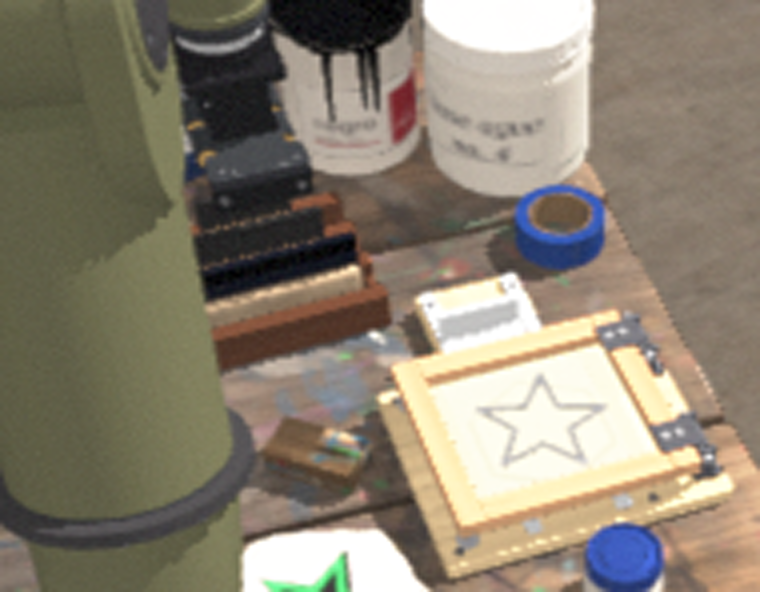

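View pics/n3.png

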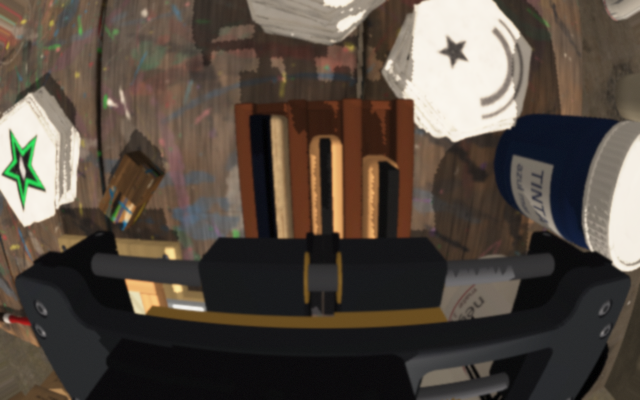

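The wrist view shows the fingers, at column 323, lined up with the middle blade at column 325. The grasp point is at z≈0.148, so the fingertips hang about 33 mm above the edge, with no force felt. The screen is flat, the nest is home and the rest is undisturbed, so I'm handing in.

```bash
python3 -c "
from cell import env
print(env.sign_off())"
```

```text
the job is handed in; nothing more can be done
None
```

The press is ready and the arm is still pointing at the middle-sized squeegee. I handed the job in at about 19 s, and no verdict was reported.

- **Nest:** I pushed it home with the closed fingertips until the force climbed to about 10 N with no further travel. The camera then put the push plate at y≈0.130 m, against 0.133 m at home.
- **Screen:** I swung it down by the free-edge bar until it met a firm stop at z=0.060 m with 16 N. The free-edge corners matched the predicted flat position in the image.
- **Pointing:** I held the fingertips still for over 2 s with the grasp point at (0.446, 0.427, 0.148), about 50 mm above the squeegee's edge. The force reading stayed near zero.

The three estimates of the squeegee's midpoint differed by up to 6 mm; I aimed between them, well inside the 20 mm allowance. The last pictures showed nothing else moved, though I checked the bystanders by eye and did not measure them.

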